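Take down the pipe bracket and lay it in the V-blocks for weld dressing

TASK

Take the long pipe bracket down from the hanging board: slide it up its keyhole slots until the stud heads are at the wide ends, then draw it off without forcing it. Turn it end for end without striking anything, and lay its pipe gently in the two V-blocks with the back plate at the end nearer the robot and the upturned pin pointing up, then let go. Leave everything else where it is.

Things in the scene. Friction and masses are not known exactly. Their poses are not given: they have to be found in the camera images.
- pipe_bracket: the job: steel wall bracket, 0.45 to 0.7 kg: back plate 104 wide, 82 high, 5 thick; a round pipe, 25 diameter, stands square out of it, with an upturned pin at the free end. Origin: on the pipe's axis at the plate's back face. Own -x runs out along the pipe: plate x -5 to 0, z -48 to 34; pipe x -165 to -5; pin x -156, 12 thick, up to z 50. Hangs pipe towards the robot, axes as the board's
- pipe_grip (a point): point on the pipe's axis 75 mm from the plate's back, good to grip from above (anywhere 65 to 85 mm will do); the centre of mass is some 50 mm from the plate's back, so grip firmly. Hanging, the pipe droops up to 0.04 rad
- wide_holes (a point): point at the plate's back midway between its two keyholes' wide holes. Keyholes at y +33 and -33: wide hole 24 across, centred at bracket z -12; slot 14 wide from it up to z 21. Hanging, the shanks are at the slots' tops; raised 28 mm (25 to 31) the heads are at the wide holes and the bracket comes off along the board's -x, clear after 20 mm
- hanging_board: fixed upright grey steel panel, 490 wide, 222 high. Origin: bottom centre of its front face; own -x points out of the face, to the robot; z up. Three pairs of headed studs at z 166: pair centres at y -150, 0, 150, each stud 33 either side. Shank 10 diameter; head 18 diameter, 8 to 13 mm out from the face. The pipe bracket, flat bracket and blank plate hang on the three pairs in any order, origins at z 150
- v_blocks: fixed pair of dark steel V-blocks on a steel base plate (120 x 96, 10 thick), to the left or right in front of the board. Origin: underside centre; own x runs along the Vs, -x end nearer the robot, z up. Each block 26 long (centres at x -42 and +42, so 58 free between them), 64 wide, top at z 70; 90-degree V 50 wide at the top, bottom at z 45
- v_mid (a point): point midway between the V-blocks on the axis of the pipe when it lies in them (62.7 mm above the bench); axes as v_blocks. Laid as asked, the bracket's origin is about 75 mm from here to -x (57 to 108 will do: plate off the near end, pipe over the whole of both Vs), its own x against the blocks' x
- flat_bracket: bystander on the board: same back plate, with a flat 36 mm wide, 80 mm long bar arm (upturned 30 mm at its end) instead of a pipe; origin and axes as the pipe bracket
- blank_plate: bystander on the board: like the back plates but 119 high and with no arm; origin and axes as the pipe bracket
- grinder: bystander: blue cordless angle grinder with a 132 mm disc guard and black side handle, lying on the bench disc up, 320 long, up to 94 high, 1.9 kg, on the other side from the V-blocks; origin under its grip, own x along it, from 206 mm (disc end, -x) to 115 mm (battery end, +x)
- disc_stack: bystander: stack of grinding discs, 125 diameter, 18 high, on the bench in front of the board; origin under its centre
- square: bystander: steel try square lying on the bench in front of the board: stock 100 x 22 x 16 high along its own y, blade 30 wide, 4 thick, 108 long towards +x; origin under the middle of the stock's -x face

How it is judged:
On the way, in this order (a step that is already met when the one before it is completed fails the run):
1. the bracket has been slid up until its wide holes are at the stud heads, with its plate still behind the heads (z of pipe_bracket in the frame of hanging_board between 0.172 and 0.186 m and x of pipe_bracket in the frame of hanging_board above -0.008 m).
2. the bracket has been drawn off the studs, clear of the board (x of pipe_bracket in the frame of hanging_board below -0.025 m and contact force between pipe_bracket and hanging_board below 0.2 N), for 0.1 s.
At the end, for the whole second after the job is handed in: The bracket is at rest and let go, its pipe lying in both Vs (within 6 mm sideways, 5 mm in height, 0.06 rad), the plate off the blocks' end nearer the robot (origin 57 to 108 mm from v_mid), pin up within 0.3 rad; the other things within 20 mm of where they were (x of pipe_bracket in the frame of v_mid between -0.108 and -0.057 m and y of pipe_bracket in the frame of v_mid between -0.006 and 0.006 m and z of pipe_bracket in the frame of v_mid between -0.005 and 0.005 m and angle between the x axis of pipe_bracket and the x axis of v_blocks, either way round below 0.06 rad and angle between pipe_bracket's own z axis and vertical below 0.3 rad and linear speed of pipe_bracket below 0.01 m/s and contact force between pipe_bracket and the fingers below 0.1 N and distance of each of flat_bracket, blank_plate, grinder, disc_stack, square from where it was at the start of the episode below 0.02 m); the robot touches nothing.
It fails at once if the bracket was forced against the board or its studs (over 70 N, all contacts added up; just hanging it bears some 16 N) (contact force between pipe_bracket and hanging_board above 70 N).
It fails at once if the bracket was rammed into the V-blocks (over 60 N) (contact force between pipe_bracket and v_blocks above 60 N).
It fails at once if the bracket was let fall (over 0.35 m/s out of the fingers, a drop of some 6 mm) (linear speed of pipe_bracket above 0.35 m/s and contact force between pipe_bracket and the fingers below 0.1 N).
It fails at once if something else was moved by more than 20 mm (distance of any of flat_bracket, blank_plate, grinder, disc_stack, square from where it was at the start of the episode above 0.02 m).
It fails at once if the bracket struck something else (over 4 N) (contact force between pipe_bracket and flat_bracket above 4 N or contact force between pipe_bracket and blank_plate above 4 N or contact force between pipe_bracket and grinder above 4 N or contact force between pipe_bracket and disc_stack above 4 N or contact force between pipe_bracket and square above 4 N).
It also fails if it takes over 53 s, if anything falls off the work surface, if the arm or the gripper's body presses on something with over 40 N, if the wrist force passes 120 N, or if a joint passes its speed limit or range.

ROBOT

A 7-joint arm with a two-finger parallel gripper is mounted at the origin on the work surface. World frame = base frame: x ahead of the robot, y to its left, z up, the work surface at z = 0. Lengths are in m, angles in rad, forces in N, time in s.
With the tool pointing down it reaches from about 0.425 to 0.925 m from the base axis. Payload 6.8 kg.
Tool frame: the origin (TCP) lies between the finger pads; the fingertips stand 17 mm ahead of it and the grasp point (between the pads) lies 2 mm behind it; z points along the fingers, y is the line along which they close (so a half turn about z gives the same grasp; the last joint's range is limited). The gripper opens to 85 mm and grips with 20 to 120 N. Pads are 22 mm wide; open, the fingers measure 114 mm over their backs; the gripper's body (76 mm by 85 mm) begins 54 mm behind the grasp point. The pads swing forward as they close: fully open they stand 13 mm farther back than shut.
Start: joints at [1.021, 0.477, 0.022, 1.555, -0.011, 1.109, -0.083], TCP at [0.289, -0.61, 0.248] pointing down, gripper open.
Joint ranges: [-2.96, 2.96], [-0.34, 2.1], [-1.41, 1.46], [0.24, 2.44], [-1.37, 4.51], [0.17, 1.92], [-2.96, 2.96]. Speed limits (rad/s): [2.39, 2.39, 3.14, 3.14, 3.14, 3.14, 3.14].

INTERFACE

Orientations are given as a unit quaternion [x, y, z, w].
In Python, from workcell import * gives the robot as it stands. The module is installed in compiled form; this text tells all that it offers.
- The arm moves only by the shell command python3 -m crank 'ROWS' [OPENING] [FORCE]. ROWS is text: rows parted by semicolons, each of 4 numbers parted by spaces: the shift along the tool's x, y, z in m, then the turn about the tool's z in rad. A call has 1 to 20 rows; each row is the pose to reach, as a shift and turn from the pose commanded when the call began, along the tool's axes at that moment; what a row does not reach only later rows make up. A row lasts 1/10 s, in which the tool goes at most 50 mm and 8.59 degrees, less where a joint would pass 70% of its speed; a pose out of reach is approached as far as the arm can. A call with a gripper value outside its range is refused whole. OPENING is the opening, from -1 (shut) to 1 (fully open), set as the call begins (- or left out, the last holds). The fingers move at their own pace and stop on an object; FORCE is the grip in N (left out, the last holds). Time passes only in rows, so rows that repeat a pose let the fingers close. It gives the time, the measured TCP pose, the force, the opening and the grip force at its end, in the units of the state.
- state(): the state, without advancing time (a new reading comes with each control period).
- capture(name): name is "scene" or "top" or "wrist"; returns the picture (400x640x3 uint8, red, green, blue); there is no depth.
- camera_model(name): a dict with "camera_matrix" (3x3 intrinsics, pixels), "cam_to_world" (4x4, takes a point from camera to world coordinates); the wrist camera has in their place "hand_eye" (4x4, takes a point from camera to tool coordinates, whose origin is the TCP and whose axes are the flange's). Camera axes: x right, y up, looking along -z (the intrinsics and any distortion apply to the point x, -y, -z); pixel columns grow to the right and rows downward; lengths in m; the calibration is good to about 2 mm. A picture is of the moment at which its call begins: read the wrist's pose just before it. camera_model takes no time and is no camera call.
- sign_off(): hands the job in; it is judged then, once.
The state is a dict: "t": time; "joints": joint angles; "joint_velocities": joint speeds; "joint_torque": joint torques, N m; "tool_pos": TCP position; "eef_rot": TCP orientation; "force": force on the tool from outside, world axes, zero at the start; "moment": the same for the moment, N m; "grip_width": opening from 0.0 (shut) to 1.0 (fully open); "grip_force": force on a finger pad.
Only numpy, scipy, OpenCV 4.12 (cv2) and the standard library are available. Lean on these libraries where they do the work, as an engineer would, in place of code of your own. Each camera call takes 0.05 s, during which the arm holds its last target. There are 200 camera calls.

## Working session

There is one attempt and no reset: what is moved stays moved. The work goes in short steps, Python scripts to look and compute and a shell command to move; the robot and the scene stay as the last step left them, time stands still between calls to the robot, and variables do not carry over. Pictures are saved under pics/ and viewed, at most 14 in all, crops included, and the job is handed in when it is done.

```bash
mkdir -p pics
cat > h.py <<'E'
from workcell import *
import numpy as np, cv2
from scipy.spatial.transform import Rotation as R
def ray(name,u,v,st=None):
    m=camera_model(name);K=np.array(m["camera_matrix"])
    d=m.get("distortion")
    p=np.linalg.solve(K,[u,v,1.]);d=np.array([p[0],-p[1],-1.])
    if name=="wrist":
        T=np.eye(4);T[:3,:3]=R.from_quat(st["eef_rot"]).as_matrix();T[:3,3]=st["tool_pos"]
        M=T@np.array(m["hand_eye"])
    else: M=np.array(m["cam_to_world"])
    return M[:3,3],M[:3,:3]@d
def onplane(name,u,v,z,st=None):
    o,d=ray(name,u,v,st);return o+d*(z-o[2])/d[2]
def cross(a,b):
    (o1,d1),(o2,d2)=a,b
    s=np.linalg.lstsq(np.c_[d1,-d2],o2-o1,rcond=None)[0]
    p,q=o1+s[0]*d1,o2+s[1]*d2
    return (p+q)/2,np.linalg.norm(p-q)
def save(name,f):
    im=capture(name);cv2.imwrite("pics/"+f,im[:,:,::-1]);return im
E
python3 - <<'E'
from h import *
s=state();print(s)
for n in("scene","top","wrist"):
    m=camera_model(n);print(n,{k:np.round(v,3).tolist() if not isinstance(v,str) else v for k,v in m.items()})
a=save("scene","a.png");b=save("top","b.png")
E
```

```text
{'t': 0.0, 'joints': array([ 1.02089376,  0.47782453,  0.02235845,  1.55643865, -0.01150077,
        1.10928971, -0.0830956 ]), 'joint_velocities': array([ 1.39894596e-03, -3.11707038e-04,  2.25988368e-03, -4.82369832e-05,
       -5.25081472e-04, -1.37598734e-04,  3.08243961e-04]), 'joint_torque': array([ 8.53783931e-04, -5.96455264e+01,  1.60827219e+00, -2.81197840e+01,
        1.24734384e-02,  9.30140057e-03, -4.09488371e-05]), 'tool_pos': array([ 0.28835231, -0.60969856,  0.24731507]), 'eef_rot': array([ 9.75698953e-01,  2.19113472e-01, -2.70667426e-04, -8.74983314e-04]), 'force': array([-0.23265291,  0.17525257, -0.46952102]), 'moment': array([ 0.05551581, -0.04019955,  0.03664553]), 'grip_force': 0.0, 'grip_width': 1.0040622465099283}
scene {'camera_matrix': [[503.224, 0.0, 316.632], [0.0, 503.224, 206.143], [0.0, 0.0, 1.0]], 'cam_to_world': [[-0.761, -0.555, 0.336, 0.909], [0.649, -0.641, 0.41, 0.446], [-0.012, 0.53, 0.848, 1.045], [0.0, 0.0, 0.0, 1.0]]}
top {'camera_matrix': [[457.317, 0.0, 316.954], [0.0, 457.317, 202.673], [0.0, 0.0, 1.0]], 'cam_to_world': [[0.02, 0.991, -0.129, 0.37], [-0.999, 0.023, 0.026, 0.022], [0.029, 0.128, 0.991, 1.27], [0.0, 0.0, 0.0, 1.0]]}
wrist {'camera_matrix': [[314.888, 0.0, 313.16], [0.0, 314.888, 197.868], [0.0, 0.0, 1.0]], 'hand_eye': [[0.001, 0.955, 0.297, 0.075], [1.0, -0.0, -0.001, 0.0], [-0.0, 0.297, -0.955, -0.126], [0.0, 0.0, 0.0, 1.0]]}
```

View pics/a.png

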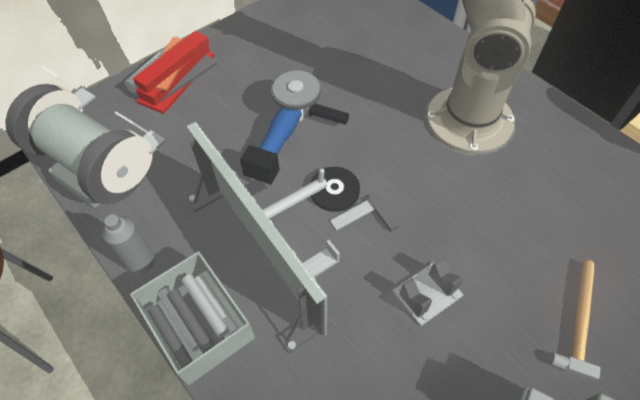

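View pics/b.png

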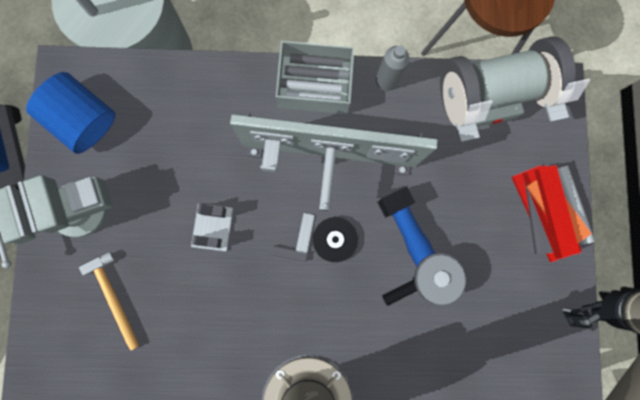

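The pipe bracket hangs on the middle pair (top view: pipe from about (330,148) to (326,207)). The V-blocks are on the left around (213,227), and the discs at (335,239) and square at (304,235) lie in front. I'll zoom in on both views for measuring.

Run:
```python
import cv2
b=cv2.imread("pics/b.png")[105:265,185:445];cv2.imwrite("pics/b2.png",cv2.resize(b,None,fx=3,fy=3,interpolation=cv2.INTER_CUBIC))
a=cv2.imread("pics/a.png")[115:345,185:470];cv2.imwrite("pics/a2.png",cv2.resize(a,None,fx=2.6,fy=2.6,interpolation=cv2.INTER_CUBIC))
```

```text
(no output)
```

View pics/b2.png

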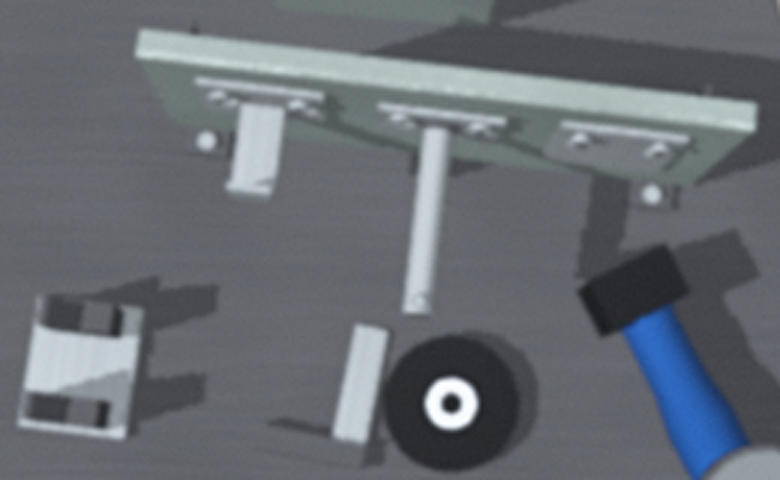

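View pics/a2.png

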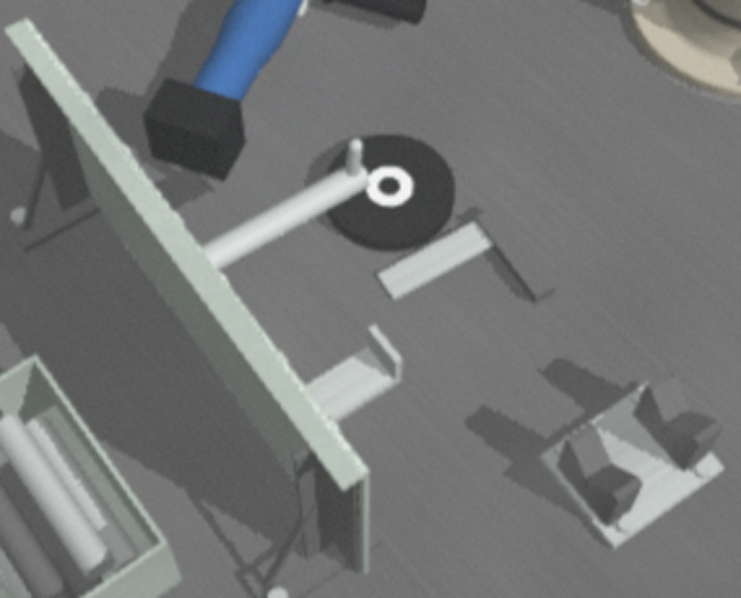

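```bash
cat > m.py <<'E'
from h import *
B=lambda x,y:("top",185+x/3-.33,105+y/3-.33)
A=lambda x,y:("scene",185+x/2.6-.3,115+y/2.6-.3)
x=lambda p,q:print(np.round(cross(ray(*p),ray(*q))[0],4),round(cross(ray(*p),ray(*q))[1],4))
print("board L,R top corners");x(B(135,57),A(367,470));x(B(754,130),A(28,18))
print("pipe tip, pin top");x(B(415,306),A(362,182));x(B(421,296),A(355,143))
print("pipe root");x(B(435,130),A(212,255))
def rect(pts):
    P=np.array([onplane(*p,.010)[:2] for p in pts]);c=P.mean(0)
    (d1,d2)=(P[0]-P[3]),(P[1]-P[2]);d=d1+d2
    print(np.round(P,4).tolist(),"c",np.round(c,4),"yaw",np.arctan2(d[1],d[0]),"len",np.linalg.norm(d1),np.linalg.norm(P[0]-P[1]))
rect([B(40,297),B(143,308),B(125,438),B(20,425)])
rect([A(614,547),A(543,457),A(645,383),A(722,465)])
for p in [B(358,325),B(388,330),B(363,442),B(332,437)]:print("stock",np.round(onplane(*p,.016),3))
print("flat arm end");x(B(250,188),A(388,355))
E
python3 m.py
```

```text
board L,R top corners
[0.6889 0.2009 0.226 ] 0.0039
[ 0.6423 -0.2839  0.2257] 0.0005
pipe tip, pin top
[ 0.5055 -0.0218  0.1447] 0.0038
[ 0.5081 -0.0253  0.1978] 0.0009
pipe root
[ 0.6497 -0.035   0.1662] 0.0031
[[0.5233, 0.3166], [0.5154, 0.2219], [0.3961, 0.233], [0.4058, 0.3284]] c [0.4602 0.275 ] yaw -0.09651126859135209 len 0.11808642184814745 0.09498865753533675
[[0.5242, 0.3147], [0.5124, 0.2221], [0.3965, 0.2312], [0.404, 0.3249]] c [0.4593 0.2732] yaw -0.08127770883975614 len 0.12061295194531345 0.09338384375404946
stock [0.504 0.024 0.016]
stock [ 0.5   -0.004  0.016]
stock [0.397 0.017 0.016]
stock [0.401 0.045 0.016]
flat arm end
[0.5993 0.1168 0.1547] 0.0037
```

The board's yaw is about -0.096, and the pipe grip point is near (0.591, -0.034, 0.148). v_mid is near (0.460, 0.274) with yaw about -0.088. I'll go above the pipe with tool x towards the robot.

```bash
python3 -m crank '0.03 -0.02 -0.03 -0.15;0.06 -0.045 -0.07 -0.3;0.09 -0.07 -0.07 -0.45;0.12 -0.09 -0.07 -0.6;0.15 -0.11 -0.07 -0.75;0.18 -0.135 -0.07 -0.9;0.21 -0.16 -0.07 -1.05;0.24 -0.18 -0.07 -1.2;0.27 -0.205 -0.07 -1.35;0.3 -0.23 -0.07 -1.5;0.33 -0.25 -0.07 -1.65;0.36 -0.27 -0.07 -1.8;0.39 -0.295 -0.07 -1.95;0.42 -0.32 -0.07 -2.1;0.45 -0.34 -0.07 -2.25;0.48 -0.365 -0.07 -2.4;0.51 -0.39 -0.07 -2.55;0.517 -0.392 -0.07 -2.603;0.517 -0.392 -0.07 -2.603;0.517 -0.392 -0.07 -2.603' 1
python3 - <<'E'
from h import *
s=state();print(s["t"],s["tool_pos"],s["eef_rot"],s["joints"],s["force"]);save("wrist","w1.png")
E
```

```text
t: 2.1
tool_pos: [0.588, -0.0358, 0.3178]
eef_rot: [0.05, 0.999, -0.0, -0.001]
force: [0.1, -1.0, 0.6]
grip_width: 1.005
grip_force: 0.0
2.1 [ 0.58797925 -0.03575682  0.31775763] [ 4.96755792e-02  9.98765202e-01 -2.75705038e-04 -5.75997024e-04] [ 0.48412568  0.35483342 -0.68316916  1.64648343  0.23554267  1.22557377
  1.2223074 ] [ 0.14706687 -0.96980328  0.61726981]
```

View pics/w1.png

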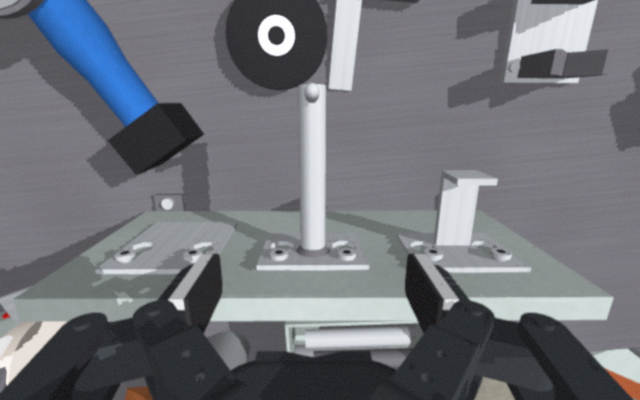

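The pipe runs nearly vertically in the image, from (313,95) to (313,248), so the yaw is good. Now I'll measure its edges.

Run:
```python
from h import *
s=state();g=cv2.cvtColor(cv2.imread("pics/w1.png"),cv2.COLOR_BGR2GRAY).astype(float)
P=[]
for v in (125,150,170,190,200):
    d=np.diff(cv2.GaussianBlur(g[v-3:v+4].mean(0)[None],(5,1),0)[0])
    l=285+d[285:313].argmax();r=313+d[313:340].argmin()
    p=onplane("wrist",(l+r+1)/2,v,.149,s);P.append(p);print(v,l,r,p.round(4))
P=np.array(P);print("yaw",np.polyfit(P[:,0],P[:,1],1))
k=np.polyfit(P[:,0],P[:,1],1);print("y at .5905",np.polyval(k,.5905))
# plate top edge / board front top edge
for u,v in((258,268),(368,268)):print(onplane("wrist",u,v,.184,s).round(4))
for u,v in((22,298),(610,297)):print("board edge",onplane("wrist",u,v,.225,s).round(4))
print("tool yaw",R.from_quat(s["eef_rot"]).as_matrix()[:,0])
```

```text
125 303 325 [ 0.534  -0.0304  0.149 ]
150 303 325 [ 0.5568 -0.0327  0.149 ]
170 303 325 [ 0.5758 -0.0345  0.149 ]
190 303 324 [ 0.5955 -0.037   0.149 ]
200 300 324 [ 0.6055 -0.0394  0.149 ]
yaw [-0.12063825  0.03439703]
y at .5905 -0.036839862087227226
[ 0.6554 -0.0951  0.184 ]
[0.6654 0.0064 0.184 ]
board edge [ 0.6412 -0.2789  0.225 ]
board edge [0.6868 0.1933 0.225 ]
tool yaw [-9.94987676e-01  9.99934536e-02  9.12919545e-04]
```

```bash
python3 -m crank '-0.002 0 0.03 0;-0.002 0 0.07 0;-0.002 0 0.11 0;-0.002 0 0.14 0;-0.002 0 0.16 0;-0.002 0 0.17 0;-0.002 0 0.17 0;-0.002 0 0.17 0' 1 && python3 -m crank '0 0 0 0;0 0 0 0;0 0 0 0;0 0 0 0;0 0 0 0;0 0 0 0;0 0 0 0;0 0 0 0;0 0 0 0;0 0 0 0' -1 20
```

```text
t: 2.95
tool_pos: [0.5909, -0.0355, 0.1493]
eef_rot: [0.049, 0.999, -0.0, 0.001]
force: [0.3, 0.9, -0.5]
grip_width: 0.998
grip_force: 0.0
t: 3.95
tool_pos: [0.5904, -0.0362, 0.1485]
eef_rot: [0.049, 0.999, -0.001, 0.0]
force: [-1.7, -5.5, 4.4]
grip_width: 0.287
grip_force: 21.7
```

Run:
```python
from h import *
s=state();print(s["joints"],s["force"],s["moment"]);save("wrist","w2.png")
```

```text
[ 0.4228743   0.52758251 -0.61933036  1.81728128  0.37898864  0.91732616
  1.1062664 ] [-1.72795958 -5.5126444   4.37873373] [-1.09686558  0.27409719  0.10298969]
```

View pics/w2.png

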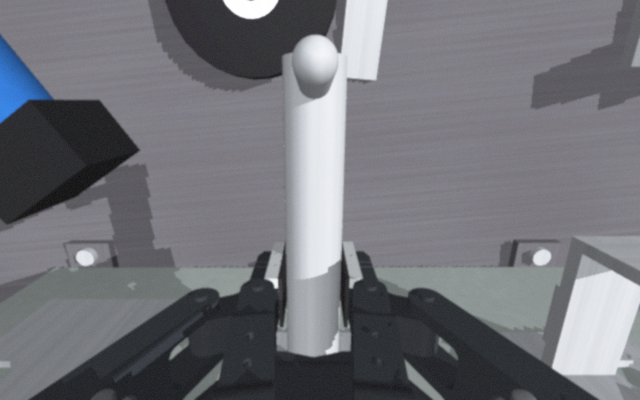

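The pipe is held centrally, with a small side force of -5.5 N in y. I'll shift 1 mm towards -y, grip firmly and slide up.

```bash
python3 -m crank '0 -0.001 0 0;0 -0.001 0 0;0 -0.001 0 0;0 -0.001 0 0;0 -0.001 0 0' -1 110 && python3 -m crank '0 0 -0.003 0;0 0 -0.006 0;0 0 -0.009 0;0 0 -0.009 0;0 0 -0.009 0' -1
```

```text
t: 4.5
tool_pos: [0.5904, -0.0364, 0.1488]
eef_rot: [0.048, 0.999, -0.0, 0.0]
force: [-2.3, -3.8, 5.2]
grip_width: 0.259
grip_force: 107.5
t: 5.0
tool_pos: [0.59, -0.0355, 0.1571]
eef_rot: [0.048, 0.999, 0.0, -0.0]
force: [0.9, 0.2, -5.1]
grip_width: 0.258
grip_force: 107.9
```

```bash
python3 -m crank '0 0 -0.003 0;0 0 -0.006 0;0 0 -0.009 0;0 0 -0.012 0;0 0 -0.015 0;0 0 -0.018 0;0 0 -0.0195 0;0 0 -0.0195 0;0 0 -0.0195 0;0 0 -0.0195 0' -1
```

```text
t: 6.0
tool_pos: [0.5902, -0.036, 0.1766]
eef_rot: [0.048, 0.999, -0.0, -0.0]
force: [-0.1, -1.0, -6.4]
grip_width: 0.26
grip_force: 108.0
```

Run:
```python
from h import *
s=state();print(s["tool_pos"],s["force"],s["moment"]);a=capture("scene");b=capture("top");w=capture("wrist")
A=cv2.resize(b[120:220,260:380],(720,600),interpolation=cv2.INTER_CUBIC)
cv2.imwrite("pics/c.png",A[:,:,::-1])
```

```text
[ 0.5901624  -0.03601362  0.17663168] [-0.14107056 -0.95009728 -6.38931864] [-0.02507752  0.18826729 -0.02232483]
```

View pics/c.png

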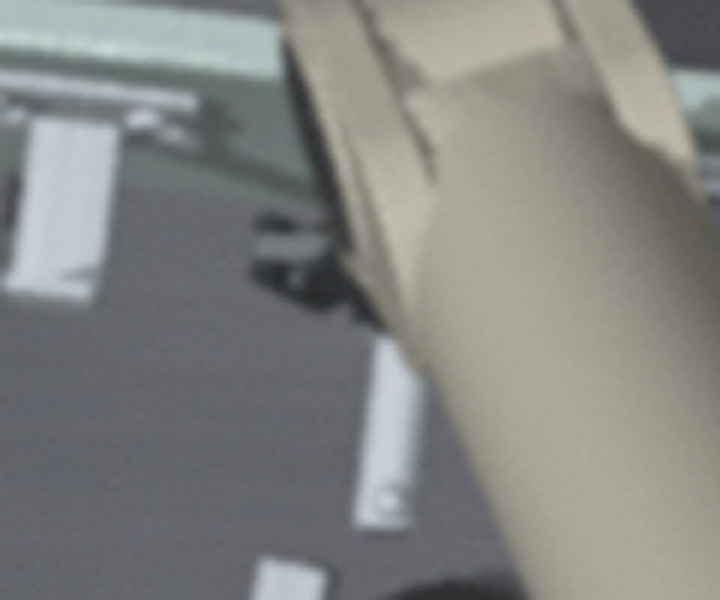

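The arm hides the plate in this view, but the forces show it hanging free (-6.4 N is just the weight). I'll draw it off gently and watch the force.

```bash
python3 -m crank '0.002 0 0 0;0.004 0 0 0;0.006 0 0 0;0.008 0 0 0;0.008 0 0 0' -1
```

```text
t: 6.65
tool_pos: [0.582, -0.0352, 0.1768]
eef_rot: [0.048, 0.999, -0.0, -0.0]
force: [0.5, -0.7, -5.0]
grip_width: 0.258
grip_force: 108.0
```

```bash
python3 -m crank '0.002 0 0 0;0.004 0 0 0;0.006 0 0 0;0.008 0 0 0;0.008 0 0 0' -1
```

```text
t: 7.15
tool_pos: [0.574, -0.0344, 0.1768]
eef_rot: [0.048, 0.999, -0.0, -0.0]
force: [-0.2, -0.1, -5.6]
grip_width: 0.256
grip_force: 108.0
```

It's off the studs with no resistance. Now back away and raise it.

```bash
python3 -m crank '0.01 0 0 0;0.025 0 0 0;0.04 0 0 0;0.055 0 -0.01 0;0.07 0 -0.03 0;0.08 0 -0.05 0;0.08 0 -0.075 0;0.08 0 -0.1 0;0.08 0 -0.12 0;0.08 0 -0.135 0;0.08 0 -0.145 0;0.08 0 -0.145 0' -1; python3 -c "
from h import *
s=state();print(s['joints'],s['moment']);save('scene','d.png')"
```

```text
t: 8.35
tool_pos: [0.4949, -0.0264, 0.3229]
eef_rot: [0.048, 0.999, -0.0, 0.001]
force: [0.2, -0.1, -5.5]
grip_width: 0.257
grip_force: 108.2
[ 0.58515695  0.17653805 -0.73455878  1.84177425  0.12925933  1.16910512
  1.28194499] [ 0.05824184  0.10350872 -0.00769758]
```

View pics/d.png

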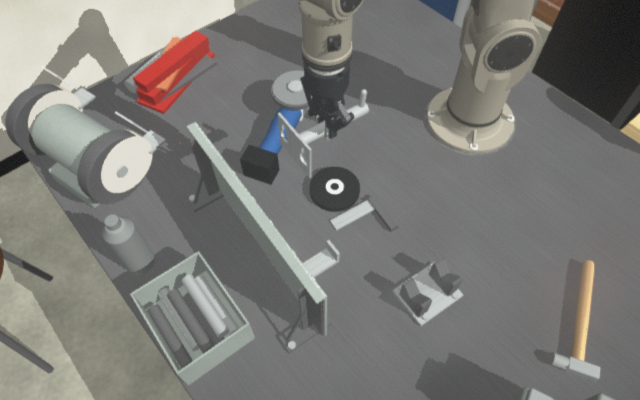

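```bash
python3 -m crank '0.003 0.005 0 0.04;0.006 0.015 0 0.12;0.009 0.03 0 0.24;0.012 0.045 0 0.37;0.015 0.06 0 0.5;0.018 0.075 0 0.63;0.02 0.09 0 0.76;0.022 0.105 0 0.89;0.025 0.12 0 1.02;0.03 0.135 0 1.15;0.035 0.15 0 1.28;0.04 0.165 0 1.41;0.045 0.18 0 1.54;0.05 0.195 0 1.67;0.055 0.21 0 1.8;0.06 0.225 0 1.93;0.062 0.24 0 2.06;0.064 0.25 0 2.17;0.065 0.255 0 2.25;0.065 0.255 0 2.28' -1; python3 -c "
from h import *
s=state();print(s['joints'],s['moment']);X=R.from_quat(s['eef_rot']).as_matrix();print(X[:,0],np.arctan2(X[1,0],X[0,0]),X[:2,:2].T@(np.array([.460,.274])-s['tool_pos'][:2]))"
```

```text
t: 10.4
tool_pos: [0.4539, 0.2342, 0.3206]
eef_rot: [0.928, 0.373, -0.001, -0.0]
force: [-0.5, -0.0, -6.6]
grip_width: 0.257
grip_force: 108.2
[-0.02597086  0.1979712  -0.65164195  1.81556676  0.12874434  1.17228227
 -1.5244133 ] [ 0.11824265 -0.11938401  0.01718625]
[ 0.72146798  0.69244653 -0.0013274 ] 0.7648754417124559 [ 0.03202614 -0.02449476]
```

```bash
python3 -m crank '0.003 -0.002 0 0.05;0.008 -0.006 0 0.15;0.013 -0.01 0 0.27;0.018 -0.014 0.005 0.39;0.023 -0.018 0.01 0.51;0.028 -0.022 0.02 0.63;0.032 -0.024 0.03 0.74;0.032 -0.024 0.04 0.82;0.032 -0.024 0.045 0.85;0.032 -0.024 0.045 0.855;0.032 -0.024 0.045 0.855' -1; python3 -c "
from h import *
s=state();print(s['joints'],s['tool_pos'],s['eef_rot'],s['moment']);X=R.from_quat(s['eef_rot']).as_matrix();print(X[:,0]);save('wrist','e.png')
b=capture('top');cv2.imwrite('pics/f.png',cv2.resize(b[160:270,170:290],(720,660))[:590,:,::-1])"
```

```text
t: 11.5
tool_pos: [0.4611, 0.2724, 0.2764]
eef_rot: [0.999, -0.045, -0.0, 0.0]
force: [-0.4, -0.1, -5.6]
grip_width: 0.255
grip_force: 108.2
[-0.19506909  0.26785849 -0.54148793  1.82627317  0.15450645  1.09008861
 -2.45278374] [0.46114404 0.27236081 0.27641167] [ 9.99002784e-01 -4.46460203e-02 -2.83572563e-04  2.99796909e-04] [-0.00908361 -0.13682174 -0.00706168]
[ 9.96013305e-01 -8.92031672e-02 -5.39810081e-04]
```

View pics/e.png

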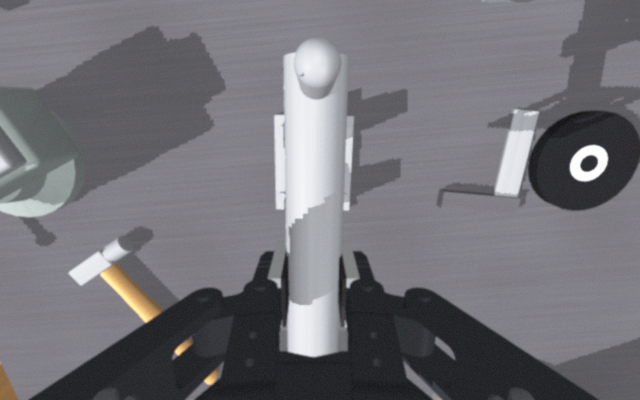

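The V-block base shows on both sides of the pipe: left edge near column 275, right edge 353 to 349, rows 115 to 209. I'll turn those edges into positions.

Run:
```python
from h import *
s=state();im=cv2.imread("pics/e.png");g=cv2.cvtColor(im,cv2.COLOR_BGR2GRAY).astype(float)
M=R.from_quat(s["eef_rot"]).as_matrix();T=lambda p:M.T@(p-s["tool_pos"])
for v in (125,140,160,180,200):
    d=np.diff(cv2.GaussianBlur(g[v-2:v+3].mean(0)[None],(5,1),0)[0])
    e=[262+d[262:281].argmax()+.5,345+d[345:362].argmin()+.5]
    p=[onplane("wrist",u,v,.010,s) for u in e];c=(p[0]+p[1])/2
    e2=[281+d[281:295].argmax()+.5,336+d[336:349].argmin()+.5] 
    q=T(onplane("wrist",np.mean(e2),v,s["tool_pos"][2]+.002,s))
    print(v,e,"width",round(np.linalg.norm(p[0]-p[1]),4),"centre tool",T(c).round(4),"pipe",e2,q.round(4))
for u,v in((279,114),(350,116),(278,209),(347,210)):print(T(onplane("wrist",u,v,.010,s)).round(4))
```

```text
125 [np.float64(273.5), np.float64(353.5)] width 0.0976 centre tool [0.0467 0.0012 0.267 ] pipe [np.float64(285.5), np.float64(336.5)] [ 0.0665 -0.0004 -0.002 ]
140 [np.float64(274.5), np.float64(352.5)] width 0.0965 centre tool [0.0286 0.0012 0.267 ] pipe [np.float64(285.5), np.float64(341.5)] [ 0.0608  0.0006 -0.002 ]
160 [np.float64(274.5), np.float64(351.5)] width 0.0971 centre tool [0.0036 0.0006 0.267 ] pipe [np.float64(287.5), np.float64(340.5)] [ 0.0529  0.0008 -0.002 ]
180 [np.float64(274.5), np.float64(350.5)] width 0.0977 centre tool [-2.23e-02 -1.00e-04  2.67e-01] pipe [np.float64(287.5), np.float64(348.5)] [ 0.0447  0.0024 -0.002 ]
200 [np.float64(275.5), np.float64(349.5)] width 0.097 centre tool [-4.93e-02 -1.00e-04  2.67e-01] pipe [np.float64(286.5), np.float64(348.5)] [ 0.0362  0.0022 -0.002 ]
[ 0.0597 -0.0405  0.267 ]
[0.0574 0.0453 0.267 ]
[-0.0618 -0.0457  0.267 ]
[-0.0631  0.0456  0.267 ]
```

View pics/f.png

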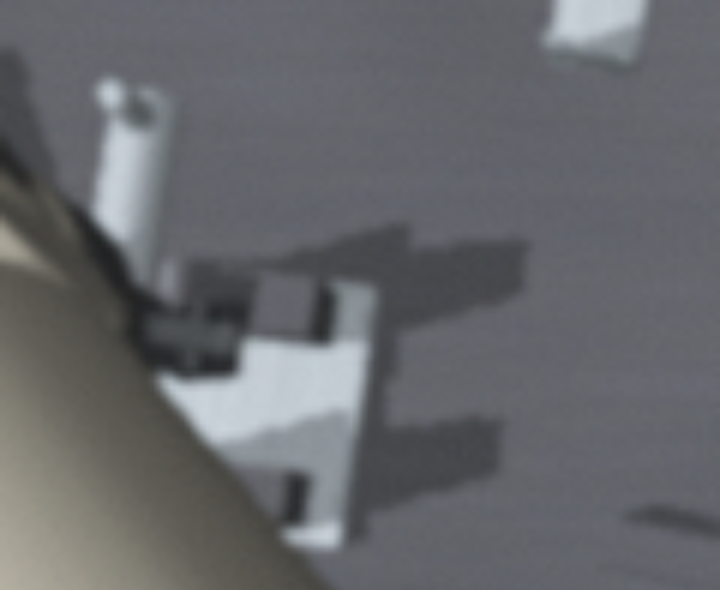

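Alignment is good: lateral offset under 1 mm, yaw off by about 0.01 rad, x within 2 mm. Lowering to just above contact.

```bash
python3 -m crank '-0.001 0.0 0.01 0.01;-0.001 0 0.03 0.01;-0.001 0 0.055 0.01;-0.001 0 0.08 0.01;-0.001 0 0.105 0.01;-0.001 0 0.13 0.01;-0.001 0 0.15 0.01;-0.001 0 0.17 0.01;-0.001 0 0.185 0.01;-0.001 0 0.195 0.01;-0.001 0 0.202 0.01;-0.001 0 0.204 0.01;-0.001 0 0.204 0.01;-0.001 0 0.204 0.01' -1
```

```text
t: 13.0
tool_pos: [0.4606, 0.2733, 0.0735]
eef_rot: [0.999, -0.05, 0.001, -0.0]
force: [0.4, -0.5, -5.5]
grip_width: 0.258
grip_force: 108.3
```

```bash
python3 -m crank '0 0 0.001 0;0 0 0.002 0;0 0 0.003 0;0 0 0.004 0;0 0 0.004 0' -1
```

```text
t: 13.5
tool_pos: [0.4601, 0.2729, 0.0686]
eef_rot: [0.999, -0.05, -0.0, 0.0]
force: [0.0, 0.3, -5.6]
grip_width: 0.257
grip_force: 108.3
```

```bash
python3 -m crank '0 0 0.001 0;0 0 0.002 0;0 0 0.002 0;0 0 0.002 0' -1; python3 -c "
from h import *
s=state();print(s['tool_pos'],s['moment']);a=capture('scene');cv2.imwrite('pics/g.png',cv2.resize(a[200:350,340:520],(720,600),interpolation=cv2.INTER_CUBIC)[:,:,::-1])"
```

```text
t: 13.9
tool_pos: [0.4601, 0.2729, 0.0668]
eef_rot: [0.999, -0.05, -0.0, 0.0]
force: [0.7, -0.5, -5.5]
grip_width: 0.259
grip_force: 108.3
[0.46014007 0.27294706 0.06675108] [-0.01576262 -0.17677042 -0.07340696]
```

View pics/g.png

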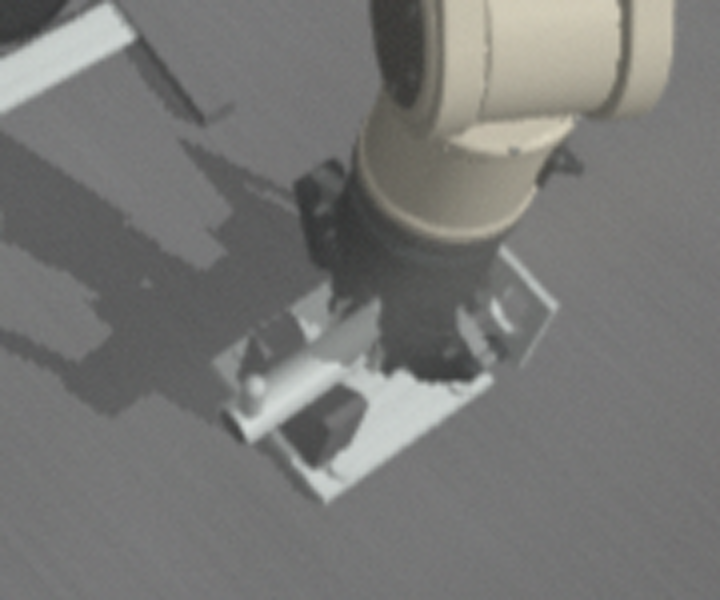

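The pipe sits in the far V and the plate is off the near end of the blocks. No contact force yet, so I'll keep lowering in small steps.

```bash
python3 -m crank '0 0 0.001 0;0 0 0.002 0;0 0 0.002 0;0 0 0.002 0' -1
```

```text
t: 14.35
tool_pos: [0.4603, 0.2729, 0.0651]
eef_rot: [0.999, -0.05, 0.0, 0.0]
force: [-1.9, -1.9, 0.5]
grip_width: 0.258
grip_force: 108.9
```

```bash
python3 -m crank '0 0 0.001 0;0 0 0.0015 0;0 0 0.0015 0;0 0 0.0015 0' -1
```

```text
t: 14.75
tool_pos: [0.4602, 0.2729, 0.0646]
eef_rot: [0.999, -0.05, 0.0, 0.0]
force: [-5.5, -4.6, 13.8]
grip_width: 0.257
grip_force: 110.8
```

```bash
python3 -m crank '0 0.0005 0 0;0 0.0005 0 0;0 0.0005 -0.0003 0;0 0.0005 -0.0003 0' -1 50; python3 -m crank '0 0 0 0;0 0 0 0;0 0 0 0;0 0 0 0' -1 20; python3 -c "
from h import *
print(state()['moment'])"
```

```text
t: 15.15
tool_pos: [0.4602, 0.2729, 0.0647]
eef_rot: [0.999, -0.05, 0.0, -0.0]
force: [-4.0, -2.1, 9.0]
grip_width: 0.256
grip_force: 110.2
t: 15.55
tool_pos: [0.4603, 0.2729, 0.0647]
eef_rot: [0.999, -0.05, 0.0, -0.0]
force: [-5.1, -2.8, 8.6]
grip_width: 0.257
grip_force: 110.2
[-0.60432333  0.45752138  0.01518929]
```

```bash
python3 -m crank '0 0 0 0;0 0 0 0;0 0 0 0;0 0 0 0' -0.5 20; python3 -m crank '0 0 0 0;0 0 0 0;0 0 0 0;0 0 0 0' -0.47 20;  python3 -c "
from h import *
print(state()['moment'])"
```

```text
t: 15.95
tool_pos: [0.4602, 0.2729, 0.0647]
eef_rot: [0.999, -0.05, 0.0, -0.0]
force: [-4.6, -1.9, 8.7]
grip_width: 0.25
grip_force: 110.2
t: 16.35
tool_pos: [0.4603, 0.2728, 0.0645]
eef_rot: [0.999, -0.05, 0.0, -0.0]
force: [-3.2, -3.1, 8.6]
grip_width: 0.269
grip_force: 69.3
[-0.45445225  0.36055919 -0.01849934]
```

```bash
for o in -0.45 -0.43 -0.41; do python3 -m crank '0 0 0 0;0 0 0 0;0 0 0 0' $o 20; done;  python3 -c "
from h import *
print(state()['moment'])"
```

```text
t: 16.65
tool_pos: [0.4603, 0.2728, 0.0643]
eef_rot: [0.999, -0.05, 0.0, -0.0]
force: [-4.0, -2.5, 6.8]
grip_width: 0.281
grip_force: 41.3
t: 16.95
tool_pos: [0.4603, 0.2727, 0.0642]
eef_rot: [0.999, -0.05, 0.0, -0.0]
force: [-2.7, -1.4, 6.7]
grip_width: 0.289
grip_force: 15.6
t: 17.25
tool_pos: [0.4604, 0.2727, 0.0636]
eef_rot: [0.999, -0.05, 0.0, -0.0]
force: [-0.0, 0.7, -0.1]
grip_width: 0.296
grip_force: 0.0
[ 0.01756815  0.00125187 -0.0106579 ]
```

It has settled and the fingers carry no load. Open, raise clear, and look.

```bash
python3 -m crank '0 0 0 0;0 0 0 0;0 0 0 0;0 0 0 0;0 0 0 0;0 0 0 0' 0.6 && python3 -m crank '0 0 -0.01 0;0 0 -0.03 0;0 0 -0.06 0;0 0 -0.1 0;0 0 -0.14 0;0 0 -0.18 0;0 0 -0.2 0;0 0 -0.21 0;0 0 -0.21 0;0 0 -0.21 0' && python3 -c "
from h import *
s=state();a=capture('scene');w=capture('wrist')
g=cv2.cvtColor(w,cv2.COLOR_RGB2GRAY)
A=cv2.resize(a[200:350,340:520],(600,500),interpolation=cv2.INTER_CUBIC)
W=cv2.resize(w,(800,500))[:, 300:500]
cv2.imwrite('pics/k.png',np.hstack([A,W])[:,:,::-1])"
```

```text
t: 17.85
tool_pos: [0.4601, 0.2725, 0.0636]
eef_rot: [0.999, -0.05, 0.0, -0.0]
force: [-0.6, -0.6, 0.0]
grip_width: 0.801
grip_force: 0.0
t: 18.85
tool_pos: [0.4596, 0.272, 0.2726]
eef_rot: [0.999, -0.05, -0.001, 0.001]
force: [-0.4, 0.3, -0.2]
grip_width: 0.799
grip_force: 0.0
```

View pics/k.png

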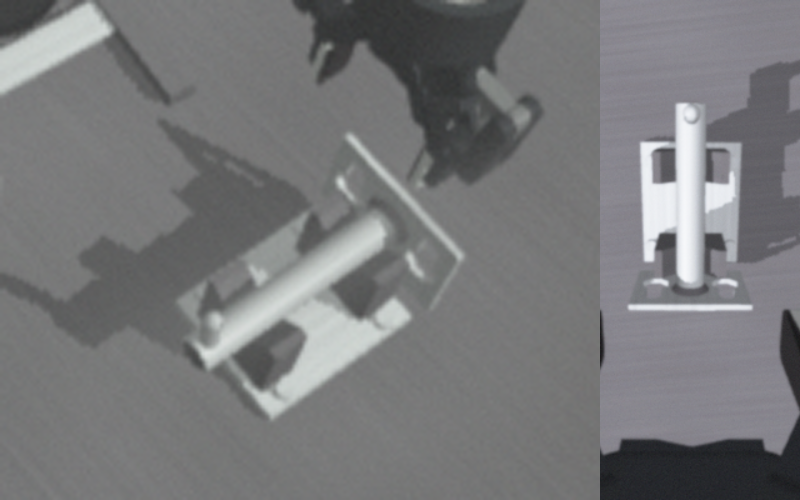

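The pipe lies in both Vs with the pin up, and the plate stands clear of the near end. The gripper is clear too, so I'll hand it in.

```bash
python3 -c "
from workcell import *
print(sign_off())"
```

```text
the job is handed in; nothing more can be done
None
```

I took the pipe bracket off the board without forcing it, turned it end for end, and laid it in both V-blocks with the plate nearer the robot and the pin up; I let go and handed the job in just after 18.9 s, and no verdict came back.

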